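# Seat the brake drum on its axle pin and hold it home

### The job

The hub drum has to be held home on the tuning stand so that its brake shoes can be set. Pick up the drum, slide it over the stand's upright axle pin until it drops on, then press it straight down against the spring under it as far as it goes; finish while still holding it down like that. Leave everything else on the cart where it is.

Things in the scene. Friction and masses are not known exactly. Their poses are not given: they have to be found in the camera images.
- hub: loose aluminium hub drum, 0.3 kg, 64 mm tall, upright. Origin: centre of the drum rim's underside, z up. Open drum below: 82 mm across, inside 73, flat ceiling 14 mm up, top face and bolt heads to 22 mm. Barrel, 36 mm across, from 22 to 56 mm up (grip here), dark dome above. Mid-ceiling: blind bore 15 mm across, 28 deep, countersunk to 21, unseen from above. Round: yaw does not matter
- stand: brake tuning stand, bolted down; origin under the pin's axis on the cart top. Dark base 150 x 120 mm, split clamp with side cam lever, round backplate 88 mm across at 52 mm height. On it two curved brake shoes, 62 mm across over both, tops 65 mm above the cart: the drum goes over them with 5 mm to spare all round. Nothing on it is higher than the pin
- pin_tip (a point): tip, on the axis, of the steel axle pin clamped upright in the stand: 12 mm across, tip chamfered to 7 mm, 91 mm above the cart top. With the drum's ceiling resting on the tip the hub's origin is 77 mm above the cart; once the bore finds the pin it drops 12 mm, to 65 mm
- seat_top (a point): centre of the top face of the sprung brass seat, a disc 32 mm across round the pin, on which the drum's ceiling comes to lie: 79 mm above the cart when free, 69 mm when fully pressed (it moves with the seat). The hub's origin is then 65 mm and 55 mm above the cart
- seat (a joint): how far the sprung seat is pressed down, in m: 0 free, 0.010 at its hard stop. It starts to give at about 6 N and takes about 14 N at the stop, so the hub's own weight does not move it; it springs back up when let go.
- bushing: bystander: brass axle bushing, tube 28 mm across and 28 mm tall, standing; origin at the centre of its underside
- spacer: bystander: nylon spacer ring, 34 mm across and 14 mm tall; origin at the centre of its underside
- brake_knob: bystander: plastic mushroom-shaped brake knob, 40 mm across and 44 mm tall, standing; origin at the centre of its underside
- spoke_wrench: bystander: zinc-plated flat round spoke wrench with four jaws, 56 mm across, 5 mm thick; origin at the centre of its underside
- castor: bystander: small castor wheel lying flat, 100 mm across and 34 mm tall; origin at the centre of its underside
- grease_tin: bystander: jar of grease, 60 mm across and 55 mm tall; origin at the centre of its underside
- brake_lever: bystander: flat steel brake lever lying down with a black grip, about 160 mm long and 18 mm tall; origin on its underside near its middle

How it is judged:
By the outcome, as a careful person would: the job done as asked, in the order asked, and still so for the second after the job is handed in, while the arm keeps its last pose, push and grip.
It also fails if it takes over 35 s, if anything falls off the work surface, if the arm or the gripper's body presses on something with over 40 N, if the wrist force passes 120 N, or if a joint passes its speed limit or range.

### The arm

A 6-joint arm with a two-finger parallel gripper is mounted at the origin on the work surface. World frame = base frame: x ahead of the robot, y to its left, z up, the work surface at z = 0. Lengths are in m, angles in rad, forces in N, time in s.
With the tool pointing down it reaches from about 0.35 to 0.975 m from the base axis. Payload 4.9 kg.
Tool frame: the origin (TCP) lies midway between the tips of the shut fingers; the grasp point (between the pads) lies 19 mm behind it; z points along the fingers, y is the line along which they close (so a half turn about z gives the same grasp; the last joint's range is limited). The gripper opens to 85 mm and grips with 20 to 120 N. Pads are 22 mm wide; open, the fingers measure 114 mm over their backs; the gripper's body (76 mm by 85 mm) begins 54 mm behind the grasp point. The pads swing forward as they close: fully open they stand 13 mm farther back than shut.
Start: joints at [1.206, 0.053, 1.613, -0, 1.476, -0.119], TCP at [0.152, 0.606, 0.231] pointing down, gripper open.
Joint ranges: [-3.01, 3.01], [-1.01, 2.22], [0.06, 2.58], [-1.02, 4.17], [0.09, 2.62], [-3.14, 3.14]. Speed limits (rad/s): [2.57, 2.57, 3.14, 3.14, 3.14, 3.14].

### API

Orientations are given as a unit quaternion [w, x, y, z].
In Python, from plant import state, grab_frame, camera_info, job_done, spot_in, masks_of, pinpoint gives the robot as it stands.
- The arm moves only by the shell command python3 -m handwheel 'ROWS' [OPENING]. ROWS is JSON, a list that holds one entry, the list of rows, each a list of 6 numbers: the shift along the world's x, y, z in m, then the turn, a rotation vector about the world's x, y, z in degrees. In form: [[[tx, ty, tz, ax, ay, az], ...]]. A call has 1 to 20 rows; each row shifts and turns the commanded pose from where the row before left it; what a row does not reach is not made up. A row lasts 1/12 s, in which the tool goes at most 41.7 mm and 7.16 degrees, less where a joint would pass 70% of its speed; a pose out of reach is approached as far as the arm can. A call is refused whole if a number of a shift passes 0.0417 or a number of a turn 7.16, either way. A call with a gripper value outside its range is refused whole. OPENING is the opening, from 0 (shut) to 1 (fully open), set as the call begins (- or left out, the last holds). The fingers move at their own pace and stop on an object; the grip force is fixed at half the most. Time passes only in rows, so rows that do not move let the fingers close. It gives the time, the measured TCP pose, the force, the opening and the grip force at its end, in the units of the state.
- state(): the state, without advancing time (a new reading comes with each control period).
- grab_frame(name): name is "scene" or "top" or "wrist"; returns (picture, depth): 480x640x3 uint8, blue, green, red; 480x640 float32, m along the optical axis (not along the pixel's ray), 0 where there is no reading.
- camera_info(name): a dict with "fx", "fy", "cx", "cy" (pixels), "T" (4x4, takes a point from camera to world coordinates). Camera axes: x right, y up, looking along -z (the intrinsics and any distortion apply to the point x, -y, -z); pixel columns grow to the right and rows downward; lengths in m; the calibration is good to about 2 mm. A picture is of the moment at which its call begins: read the wrist's pose just before it. camera_info takes no time and is no camera call; for the wrist camera it gives the pose at the moment of the call.
- job_done(): hands the job in; it is judged then, once.
Trained networks look in the newest picture that a camera, given by its name, has taken for a name from the list of things; names that differ only in an ending like _2 or _b are one class to them, and where a whole thing is asked for, a point or a joint stands for the part that bears it (a point fixed in the world has none). Each returns a list of dicts, best first, with "conf" (0 to 1); they miss things now and then, are a little off and sometimes report something else, mostly with a low value. They report only what shows in the picture. A call takes as long as a camera call.
- spot_in(camera, thing): "box" ([left, top, width, height] in pixels, round what is visible of it).
- masks_of(camera, thing): "region" (480x640 bool, what is visible of it) and "box" ([left, top, width, height] in pixels, round what is visible of it).
- pinpoint(camera, thing): "position" ([column, row] in pixels: a listed point, or the origin of a listed thing).
The state is a dict: "time": time; "joint_pos": joint angles; "joint_vel": joint speeds; "joint_efforts": joint torques, N m; "tool_pos": TCP position; "tool_rot": TCP orientation; "contact_force": force on the tool from outside, world axes, zero at the start; "ft_torque": the same for the moment, N m; "gripper_width": opening from 0.0 (shut) to 1.0 (fully open); "grasp_force": force on a finger pad.
Only numpy, scipy, OpenCV 4.12 (cv2) and the standard library are available. Lean on these libraries where they do the work, as an engineer would, in place of code of your own. Each camera call takes 0.05 s, during which the arm holds its last target. There are 200 camera calls.

## Working session

There is one attempt and no reset: what is moved stays moved. The work goes in short steps, Python scripts to look and compute and a shell command to move; the robot and the scene stay as the last step left them, time stands still between calls to the robot, and variables do not carry over. Pictures are saved under pics/ and viewed, at most 10 in all, crops included, and the job is handed in when it is done.

```bash
mkdir -p pics; ls
cat > h.py <<'E'
import numpy as np, cv2
from plant import state, grab_frame, camera_info, job_done, spot_in, masks_of, pinpoint
def ray(ci,u,v):
    d=np.array([(u-ci["cx"])/ci["fx"],-(v-ci["cy"])/ci["fy"],-1.0]); T=np.array(ci["T"])
    return T[:3,3],T[:3,:3]@d
def at_z(ci,u,v,z):
    o,d=ray(ci,u,v); return o+d*(z-o[2])/d[2]
def cloud(ci,depth,m):
    v,u=np.nonzero(m&(depth>0)); o=[]
    dd=depth[v,u]
    P=np.stack([(u-ci["cx"])/ci["fx"]*dd,-(v-ci["cy"])/ci["fy"]*dd,-dd],1); T=np.array(ci["T"])
    return P@T[:3,:3].T+T[:3,3]
E
python3 - <<'E'
from h import *
np.set_printoptions(precision=4,suppress=True)
for c in ["top","scene"]:
    im,d=grab_frame(c); ci=camera_info(c); cv2.imwrite(f"pics/{c}0.png",im)
    print(c,{k:v for k,v in ci.items() if k!="T"},np.array(ci["T"])[:3,3])
    for t in ["hub","stand"]:
        for m in masks_of(c,t)[:2]:
            P=cloud(ci,d,m["region"]); zt=np.percentile(P[:,2],99)
            print(t,m["conf"],m["box"],"n",len(P),"ztop",zt,"mid",(np.percentile(P,1,axis=0)+np.percentile(P,99,axis=0))/2, np.percentile(P,1,axis=0),np.percentile(P,99,axis=0))
    for t,z in [("hub",0),("pin_tip",.091),("seat_top",.079)]:
        for p in pinpoint(c,t)[:2]: print(t,p["conf"],p["position"],at_z(ci,*p["position"],z))
    for t in ["bushing","spacer","brake_knob","spoke_wrench","castor","grease_tin","brake_lever"]:
        for p in pinpoint(c,t)[:1]: print(t,p["conf"],at_z(ci,*p["position"],0))
print(state())
E
```

```text
pics
top {'fx': 454.25109480422105, 'fy': 454.25109480422105, 'cx': 319.36692813840847, 'cy': 242.51456037366435} [0.4766 0.0114 1.1231]
hub 0.61 [209.1, 232.5, 34.8, 34.9] n 923 ztop 0.06542769481642989 mid [0.5643 0.2167 0.033 ] [0.5255 0.1777 0.0007] [0.603  0.2558 0.0654]
stand 0.8 [360.7, 254.3, 60.3, 65.2] n 3101 ztop 0.08099256668522181 mid [ 0.4865 -0.1823  0.0415] [ 0.4113 -0.2456  0.002 ] [ 0.5616 -0.119   0.081 ]
hub 0.65 [225.3, 250.4] [0.5643 0.2164 0.    ]
pin_tip 0.6 [391.5, 287.3] [ 0.4838 -0.1796  0.091 ]
pin_tip 0.53 [134.4, 241.7] [0.5711 0.4051 0.091 ]
seat_top 0.59 [394.5, 284.9] [ 0.4896 -0.1887  0.079 ]
seat_top 0.43 [312.5, 301.3] [ 0.4474 -0.0012  0.079 ]
bushing 0.44 [ 0.6126 -0.006   0.    ]
spacer 0.7 [ 0.4488 -0.0013  0.    ]
brake_knob 0.75 [ 0.5305 -0.0191  0.    ]
spoke_wrench 0.71 [ 0.7319  0.0055 -0.    ]
castor 0.73 [0.5741 0.4355 0.    ]
grease_tin 0.87 [ 0.7518 -0.1477  0.    ]
brake_lever 0.61 [ 0.6099 -0.0091  0.    ]
scene {'fx': 597.5218114550812, 'fy': 597.5218114550812, 'cx': 320.825378686591, 'cy': 239.89622880958441} [ 1.3397 -0.0315  1.09
[... 749 characters left out ...]
 [ 0.5292 -0.0222  0.    ]
spoke_wrench 0.72 [0.7281 0.0161 0.    ]
castor 0.94 [0.5767 0.4445 0.    ]
grease_tin 0.65 [ 0.7573 -0.1363  0.    ]
brake_lever 0.87 [ 0.5073 -0.4422  0.    ]
{'time': 1.3, 'joint_pos': array([ 1.206 ,  0.0527,  1.6129, -0.    ,  1.476 , -0.119 ]), 'joint_vel': array([ 0.001 , -0.0012,  0.0006,  0.0004,  0.0018,  0.0002]), 'joint_efforts': array([  0.0015, -39.3658, -37.0469,   0.    ,   0.0002,  -0.    ]), 'tool_pos': array([0.1521, 0.6062, 0.2313]), 'tool_rot': array([ 0.    ,  0.1226,  0.9925, -0.    ]), 'contact_force': array([-0.4412,  0.1316, -0.0076]), 'ft_torque': array([-0.0022,  0.0079,  0.0253]), 'grasp_force': 0.0, 'gripper_width': 0.9992003854495303}
```

View pics/top0.png

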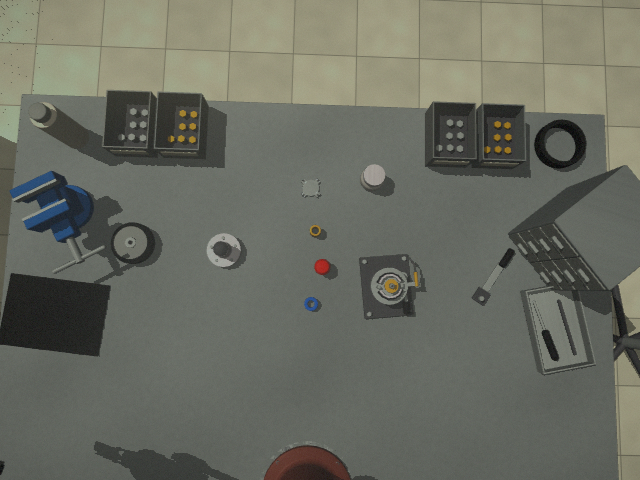

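View pics/scene0.png

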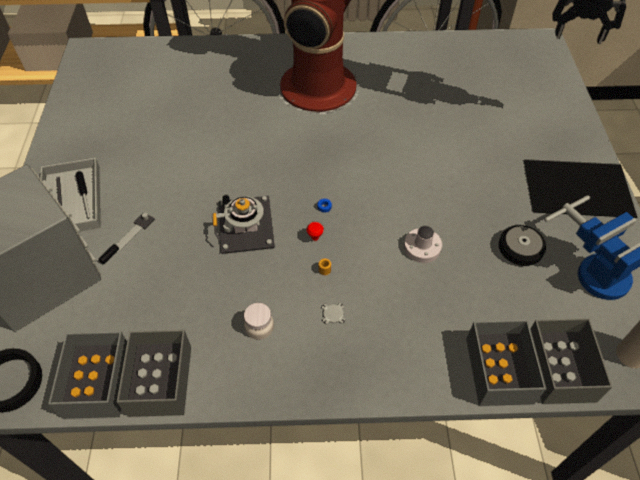

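The top view shows the hub at about pixel (225,250) and the stand with its pin at about (391,286), which matches the networks. In the scene view they are at (423,243) and (243,205). The path to the hub is clear.

```bash
python3 -m handwheel '[[[0.0275,-0.026,-0.003,0,0,0],[0.0275,-0.026,-0.003,0,0,0],[0.0275,-0.026,-0.003,0,0,0],[0.0275,-0.026,-0.003,0,0,0],[0.0275,-0.026,-0.003,0,0,0],[0.0275,-0.026,-0.003,0,0,0],[0.0275,-0.026,-0.003,0,0,0],[0.0275,-0.026,-0.003,0,0,0],[0.0275,-0.026,-0.003,0,0,0],[0.0275,-0.026,-0.003,0,0,0],[0.0275,-0.026,-0.003,0,0,0],[0.0275,-0.026,-0.003,0,0,0],[0.0275,-0.026,-0.003,0,0,0],[0.0275,-0.026,-0.003,0,0,0],[0,0,0,0,0,0],[0,0,0,0,0,0]]]' 1
python3 - <<'E'
from h import *
np.set_printoptions(precision=4,suppress=True)
s=state();print(s["tool_pos"],s["tool_rot"],s["joint_pos"])
ci=camera_info("wrist");im,d=grab_frame("wrist");cv2.imwrite("pics/w1.png",im);print(ci["T"])
for m in masks_of("wrist","hub")[:2]:
    P=cloud(ci,d,m["region"]);print(m["conf"],m["box"],np.percentile(P,1,axis=0),np.percentile(P,99,axis=0))
    for lo,hi in [(.015,.03),(.05,.075)]:
        Q=P[(P[:,2]>lo)&(P[:,2]<hi)]
        if len(Q): print(len(Q),Q.mean(0),(np.percentile(Q,1,axis=0)+np.percentile(Q,99,axis=0))/2)
for p in pinpoint("wrist","hub")[:2]: print(p["conf"],p["position"],at_z(ci,*p["position"],0))
E
```

```text
time: 2.63
tool_pos: [0.538, 0.2407, 0.1889]
tool_rot: [-0.0, 0.124, 0.992, -0.0]
contact_force: [-0.6, -0.2, 0.3]
gripper_width: 1.001
grasp_force: 0.0
[0.538  0.2407 0.1889] [-0.0004  0.1243  0.9922 -0.0001] [ 0.2944 -0.0012  1.7393  0.0002  1.4042 -1.0272]
[[ 0.2464 -0.92   -0.3047  0.4587]
 [ 0.9692  0.2338  0.0778  0.2611]
 [-0.0003 -0.3145  0.9493  0.3315]
 [ 0.      0.      0.      1.    ]]
0.64 [263.0, 199.2, 87.5, 88.8] [ 0.5244  0.1809 -0.    ] [0.604  0.2583 0.0647]
4084 [0.5582 0.2216 0.0192] [0.5644 0.2192 0.0218]
1487 [0.5618 0.2203 0.0614] [0.5635 0.2197 0.0582]
0.88 [307.5, 237.9] [0.563  0.2187 0.    ]
```

```bash
python3 -m handwheel '[[[0.013,-0.011,0,0,0,0],[0.013,-0.011,-0.01,0,0,0],[0,0,-0.03,0,0,0],[0,0,-0.035,0,0,0],[0,0,-0.035,0,0,0],[0,0,-0.03,0,0,0],[0,0,-0.016,0,0,0],[0,0,-0.008,0,0,0],[0,0,0,0,0,0],[0,0,0,0,0,0]]]' 1
python3 - <<'E'
from h import *
im,d=grab_frame("wrist");cv2.imwrite("pics/w2.png",im)
E
```

```text
time: 3.62
tool_pos: [0.5636, 0.2206, 0.0261]
tool_rot: [0.001, 0.122, 0.993, 0.0]
contact_force: [0.3, 0.3, -0.1]
gripper_width: 1.0
grasp_force: 0.0
```

View pics/w2.png

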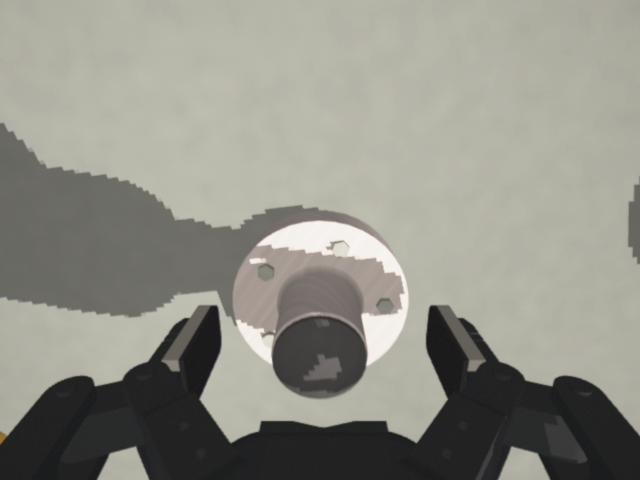

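The hub barrel (about pixel (320,340)) sits centred between the pads, so I'll close.

```bash
python3 -m handwheel '[[[0,0,0,0,0,0],[0,0,0,0,0,0],[0,0,0,0,0,0],[0,0,0,0,0,0],[0,0,0,0,0,0],[0,0,0,0,0,0],[0,0,0,0,0,0],[0,0,0,0,0,0],[0,0,0,0,0,0],[0,0,0,0,0,0],[0,0,0,0,0,0],[0,0,0,0,0,0]]]' 0
```

```text
time: 4.67
tool_pos: [0.5639, 0.2204, 0.0265]
tool_rot: [0.001, 0.123, 0.992, 0.0]
contact_force: [-1.3, -1.2, 6.6]
gripper_width: 0.405
grasp_force: 60.5
```

```bash
python3 -m handwheel '[[[0,0,0.015,0,0,0],[0,0,0.03,0,0,0],[0,0,0.035,0,0,0],[0,0,0.035,0,0,0],[0,0,0.025,0,0,0],[-0.0095,-0.0375,0,0,0,0],[-0.0095,-0.0375,0,0,0,0],[-0.0095,-0.0375,0,0,0,0],[-0.0095,-0.0375,0,0,0,0],[-0.0095,-0.0375,0,0,0,0],[-0.0095,-0.0375,0,0,0,0],[-0.0095,-0.0375,0,0,0,0],[-0.0095,-0.0375,0,0,0,0],[0,0,0,0,0,0],[0,0,0,0,0,0],[0,0,0,0,0,0]]]'
python3 - <<'E'
from h import *
np.set_printoptions(precision=4,suppress=True)
s=state();print(s["tool_pos"],s["tool_rot"],s["contact_force"],s["gripper_width"])
ci=camera_info("wrist");im,d=grab_frame("wrist");cv2.imwrite("pics/w3.png",im);print(ci["fx"],ci["cx"],ci["cy"])
for m in masks_of("wrist","hub")[:1]:
    P=cloud(ci,d,m["region"]);print(m["conf"],m["box"],np.percentile(P,1,axis=0),np.percentile(P,99,axis=0))
for p in pinpoint("wrist","hub")[:2]: print("hub",p["conf"],p["position"],at_z(ci,*p["position"],s["tool_pos"][2]-.0265))
for t,z in [("pin_tip",.091),("seat_top",.079),("stand",0)]:
    for p in pinpoint("wrist",t)[:2]: print(t,p["conf"],p["position"],at_z(ci,*p["position"],z))
E
```

```text
time: 6.0
tool_pos: [0.4863, -0.0795, 0.1641]
tool_rot: [-0.001, 0.123, 0.992, 0.0]
contact_force: [0.3, 1.0, -2.9]
gripper_width: 0.405
grasp_force: 61.3
[ 0.4863 -0.0795  0.1641] [-0.001   0.1231  0.9924  0.0005] [ 0.2508  1.0402 -2.9024] 0.40485759464122895
359.60285690317994 323.2193943470538 236.2269038045903
0.7 [236.1, 209.1, 174.6, 190.1] [ 0.4472 -0.1155  0.1417] [ 0.5005 -0.0414  0.2023]
hub 0.87 [319.7, 286.3] [ 0.4874 -0.0815  0.1376]
pin_tip 0.74 [177.7, 285.5] [ 0.486  -0.1785  0.091 ]
seat_top 0.57 [182.6, 282.1] [ 0.4888 -0.1808  0.079 ]
stand 0.62 [214.5, 241.0] [ 0.4858 -0.1802  0.    ]
```

View pics/w3.png

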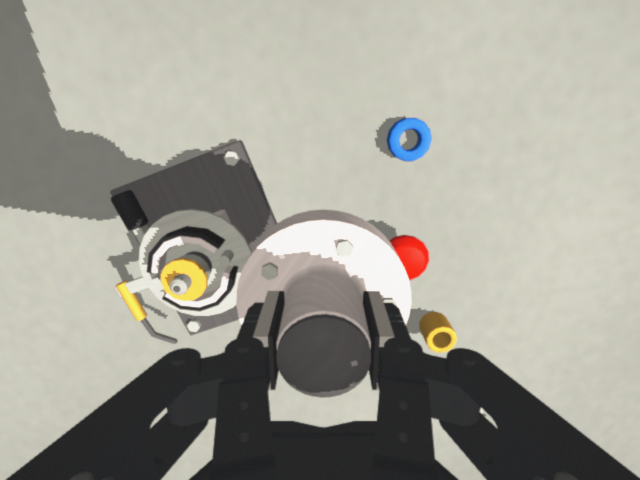

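The pin tip at (179,285) matches the network. The hub is upright in the pads, with its rim centre at about (325,285). Next I'll move over the pin and stop just above contact.

```bash
python3 -m handwheel '[[[0,-0.018,0,0,0,0],[0,-0.03,0,0,0,0],[-0.001,-0.03,0,0,0,0],[0,-0.02,0,0,0,0],[0,0,-0.015,0,0,0],[0,0,-0.02,0,0,0],[0,0,-0.013,0,0,0],[0,0,-0.006,0,0,0],[0,0,0,0,0,0],[0,0,0,0,0,0],[0,0,0,0,0,0]]]'
python3 - <<'E'
from h import *
np.set_printoptions(precision=4,suppress=True)
s=state();print(s["tool_pos"],s["contact_force"],s["ft_torque"])
for c in ["scene","top","wrist"]:
    im,d=grab_frame(c);ci=camera_info(c)
    if c=="scene": cv2.imwrite("pics/s4.png",cv2.resize(im[140:290,160:340],None,fx=4,fy=4,interpolation=cv2.INTER_CUBIC))
    for p in pinpoint(c,"hub")[:2]: print(c,"hub",p["conf"],p["position"],at_z(ci,*p["position"],s["tool_pos"][2]-.0265))
    for p in pinpoint(c,"stand")[:1]: print(c,"stand",p["conf"],p["position"],at_z(ci,*p["position"],0))
E
```

```text
time: 7.22
tool_pos: [0.4869, -0.1778, 0.1125]
tool_rot: [0.001, 0.122, 0.993, -0.0]
contact_force: [0.4, -0.1, -2.4]
gripper_width: 0.405
grasp_force: 61.6
[ 0.4869 -0.1778  0.1125] [ 0.4002 -0.1349 -2.3899] [-0.007  -0.0306 -0.027 ]
scene hub 0.75 [242.7, 200.3] [ 0.4848 -0.1792  0.086 ]
scene stand 0.87 [244.6, 222.7] [ 0.4802 -0.1842  0.    ]
top hub 0.74 [386.7, 287.0] [ 0.4843 -0.1695  0.086 ]
top hub 0.52 [393.0, 285.2] [ 0.4887 -0.1839  0.086 ]
top stand 0.65 [385.3, 284.4] [ 0.4912 -0.181   0.    ]
wrist hub 0.65 [321.5, 285.4] [ 0.4868 -0.1788  0.086 ]
wrist hub 0.51 [568.2, 327.3] [ 0.5432 -0.0561  0.086 ]
```

View pics/s4.png

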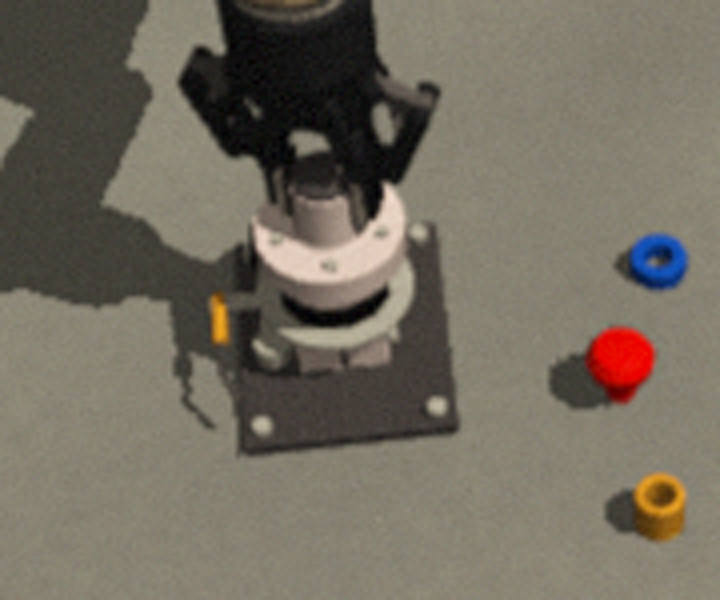

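The hub sits centred over the stand, above the shoes. I'll lower it gently through tip height.

```bash
python3 -m handwheel '[[[0,0,-0.003,0,0,0],[0,0,-0.003,0,0,0],[0,0,-0.002,0,0,0],[0,0,-0.002,0,0,0],[0,0,-0.002,0,0,0],[0,0,-0.001,0,0,0],[0,0,0,0,0,0],[0,0,0,0,0,0]]]'
python3 -c "
from plant import *
print(state()['ft_torque'])"
```

```text
time: 8.33
tool_pos: [0.4861, -0.178, 0.0984]
tool_rot: [0.0, 0.123, 0.992, -0.0]
contact_force: [0.4, -1.2, -2.3]
gripper_width: 0.4
grasp_force: 61.6
[-0.21334834  0.00830531 -0.05298327]
```

The hub origin is at 72 mm with no vertical force, so the bore has found the pin. A small sideways force is pushing toward -y. I'll follow it by 0.5 mm and keep lowering.

```bash
python3 -m handwheel '[[[0,-0.0005,-0.002,0,0,0],[0,0,-0.002,0,0,0],[0,0,-0.002,0,0,0],[0,0,-0.002,0,0,0],[0,0,0,0,0,0],[0,0,0,0,0,0]]]'
python3 -c "
from plant import *
print(state()['ft_torque'])"
```

```text
time: 8.83
tool_pos: [0.4862, -0.1785, 0.0909]
tool_rot: [-0.0, 0.123, 0.992, -0.0]
contact_force: [-2.9, -1.0, 1.9]
gripper_width: 0.403
grasp_force: 62.0
[-0.19874862  0.39945161 -0.02236892]
```

It is on the seat (origin at 64.4 mm, vertical force rising). Next I'll press down with a small x relief.

```bash
python3 -m handwheel '[[[-0.0005,0,0,0,0,0],[0,0,-0.002,0,0,0],[0,0,-0.002,0,0,0],[0,0,-0.002,0,0,0],[0,0,-0.001,0,0,0],[0,0,0,0,0,0],[0,0,0,0,0,0]]]'
python3 -c "
from plant import *
print(state()['ft_torque'])"
```

```text
time: 9.42
tool_pos: [0.4862, -0.1786, 0.0845]
tool_rot: [0.001, 0.123, 0.992, -0.0]
contact_force: [-2.2, -0.7, 7.3]
gripper_width: 0.405
grasp_force: 62.5
[-0.03941467  0.45110043 -0.05361579]
```

```bash
python3 -m handwheel '[[[-0.0005,0,-0.001,0,0,0],[0,0,-0.001,0,0,0],[0,0,-0.001,0,0,0],[0,0,-0.001,0,0,0],[0,0,0,0,0,0],[0,0,0,0,0,0],[0,0,0,0,0,0]]]'
python3 -c "
from plant import *
print(state()['ft_torque'])"
```

```text
time: 10.0
tool_pos: [0.4862, -0.1786, 0.0814]
tool_rot: [0.001, 0.123, 0.992, -0.0]
contact_force: [-3.8, 0.8, 10.5]
gripper_width: 0.407
grasp_force: 63.1
[ 0.19893788  0.56992131 -0.01622196]
```

```bash
python3 -m handwheel '[[[0,0,-0.001,0,0,0],[0,0,-0.001,0,0,0],[0,0,0,0,0,0],[0,0,0,0,0,0],[0,0,0,0,0,0]]]'
python3 -c "
from plant import *
print(state()['ft_torque'])"
```

```text
time: 10.42
tool_pos: [0.4864, -0.1787, 0.0813]
tool_rot: [0.001, 0.122, 0.992, -0.0]
contact_force: [-8.5, 3.8, 20.9]
gripper_width: 0.401
grasp_force: 64.1
[ 0.6406094   1.4972987  -0.00396069]
```

The height stays at 81.3 mm while the force has risen to about 23 N, so the seat is on its stop. I'll hold and check stability and a picture.

```bash
python3 -m handwheel '[[[0,0,0,0,0,0],[0,0,0,0,0,0],[0,0,0,0,0,0],[0,0,0,0,0,0],[0,0,0,0,0,0],[0,0,0,0,0,0],[0,0,0,0,0,0],[0,0,0,0,0,0],[0,0,0,0,0,0],[0,0,0,0,0,0]]]'
python3 - <<'E'
from h import *
np.set_printoptions(precision=4,suppress=True)
ci=camera_info("wrist");im,d=grab_frame("wrist");a=cv2.resize(im,(400,300))
P=cloud(ci,d,masks_of("wrist","hub")[0]["region"]);print(np.percentile(P[:,2],[1,5,25,50,75,95,99]))
for lo,hi in [(.06,.09)]:
    Q=P[(P[:,2]>lo)&(P[:,2]<hi)]; A=np.c_[Q[:,:2],np.ones(len(Q))]; print("plane",np.linalg.lstsq(A,Q[:,2],rcond=None)[0],np.median(Q,axis=0))
im,d=grab_frame("scene");b=cv2.resize(im[140:290,140:340],(400,300))
cv2.imwrite("pics/f.png",np.hstack([a,b])); print(state()["contact_force"],state()["tool_pos"])
E
```

```text
time: 11.25
tool_pos: [0.4864, -0.1787, 0.0813]
tool_rot: [0.001, 0.122, 0.992, -0.0]
contact_force: [-9.8, 3.8, 20.9]
gripper_width: 0.407
grasp_force: 64.1
[0.0569 0.069  0.0739 0.0758 0.115  0.1189 0.1196]
plane [ 0.1166 -0.032   0.0144] [ 0.4668 -0.1717  0.074 ]
[-8.4734  4.7438 20.2285] [ 0.4864 -0.1787  0.0813]
```

View pics/f.png

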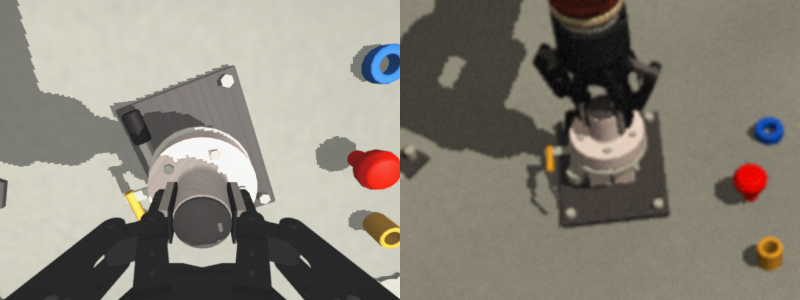

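Run:
```python
from h import *
np.set_printoptions(precision=4,suppress=True)
ci=camera_info("wrist");im,d=grab_frame("wrist")
m=masks_of("wrist","hub")[0]["region"]; m=cv2.erode(m.astype(np.uint8),np.ones((3,3)))>0
P=cloud(ci,d,m)
for name,lo,hi in [("face",.068,.082),("dome",.108,.125)]:
    Q=P[(P[:,2]>lo)&(P[:,2]<hi)]
    rng=np.random.default_rng(0);best=None
    for _ in range(500):
        a=Q[rng.choice(len(Q),3,False)]; n=np.cross(a[1]-a[0],a[2]-a[0]); l=np.linalg.norm(n)
        if l<1e-6: continue
        n/=l; 
        if abs(n[2])<.8: continue
        k=np.abs((Q-a[0])@n)<.0012
        if best is None or k.sum()>best.sum(): best=k
    B=Q[best];c=B.mean(0);n=np.linalg.svd(B-c)[2][2];n*=np.sign(n[2]);print(name,len(Q),best.sum(),c,n,np.degrees(np.arccos(n[2])))
print(state()["contact_force"])
```

```text
face 9968 8079 [ 0.4669 -0.1732  0.0739] [ 0.0021 -0.0001  1.    ] 0.11837899094495902
dome 6641 3419 [ 0.4853 -0.1785  0.1181] [-0.0576  0.0011  0.9983] 3.302738213901995
[-8.1317  3.7306 21.7621]
```

The top face is level (0.1°) and its height gives an origin of about 55 mm. The seat is firmly on its stop and steady, so I'm handing in.

```bash
python3 -c "
from plant import *
print(job_done())"
```

```text
the job is handed in; nothing more can be done
None
```

The hub drum is on the axle pin, pressed straight down with about 23 N to the seat's hard stop (hub origin about 55 mm above the cart) and still held there at hand-in; I saw nothing else moved.

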